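Let the limes into the garnish bin

TASK

Two limes wait on the little chute at the side of the lidded metal bin. Push the bin's lever down with the fingertips so that the lid lifts, keep it down until both limes have rolled into the bin, then ease the lever back up slowly so that the lid comes down gently all the way and never drops or slams, and take the hand away. Do not touch the lid or the limes, and do not disturb the bottles and the cup.

Things in the scene. Friction and masses are not known exactly. Their poses are not given: they have to be found in the camera images.
- bin: Fixed sheet-metal bin, 180 (its x) by 170 (its y) by 141 mm high, open at the top under the lid. Origin: centre of its underside, on the work surface; z up. The lever sticks out of its -x side, which looks to the robot's right; an open chute 70 mm wide, floor 100 to 130 mm high, sticks out 135 mm from its +x side and slopes down into the bin.
- paddle (a point): Centre of the top face of the lever's flat dark paddle, 36 (along bin x) by 56 mm (along bin y), about 90 mm outside the bin's -x face. It is 115 mm above the work surface with the lever up and sinks nearly straight down to about 67 mm with the lever fully down. The point moves with the lever. The paddle's face tilts by 0.25 rad: towards the bin when up, away from it when down.
- lever (a joint): Angle of the lever: 0 up (at rest), 0.5 rad fully down on a hard stop. Its pivot lies along bin y, 98 mm from the paddle's centre, 85 mm above the surface. Pressing takes about 3 to 8 N at the paddle. It has no latch: the weight of the lid pushes it back up.
- lid (a joint): Angle of the lid: 0 shut, 0.85 rad fully up; always 1.7 times the lever's angle. A steel plate hinged along the top edge of the bin's -x side; let go, it falls shut in a fraction of a second. Coming down faster than 1.6 rad/s (paddle rising at about 0.09 m/s) counts as dropping it; a paddle rising at 0.02 to 0.04 m/s is gentle.
- lid_edge (a point): Middle of the lid's free edge, 174 mm from its hinge, above the mouth of the chute; 145 mm high when shut. A lip under it holds back the limes.
- lime1_center (a point): Centre of the first lime, a green ball 52 mm across, about 75 g, on the chute against the lid's lip. Once the lid is up by about 0.35 rad it rolls in by itself.
- lime2_center (a point): Centre of the second lime, the same size, behind the first on the chute. It follows by itself. A lime is in the bin when its centre lies within the walls and lower than 95 mm above the surface.
- squeeze_a: Loose squeeze bottle with a white nozzle cap, 60 mm across, 195 mm high, upright on the bin's -y side. Origin: centre of its underside.
- squeeze_b: Second loose squeeze bottle, the same, also on the bin's -y side; one stands by the box, one by the chute.
- deli_cup: Loose open white plastic cup, 90 mm across, 75 mm high, standing on the -y side of the lever. Origin: centre of its underside.
Mind the look-alikes: they are no part of the job. Leave any black look-alike of the part that bears lime2_center alone.

How it is judged:
By the outcome, as a careful person would: the job done as asked, in the order asked, and still so for the second after the job is handed in, with the robot touching nothing.
It also fails if it takes over 42 s, if anything falls off the work surface, if the arm or the gripper's body presses on something with over 40 N, if the wrist force passes 120 N, or if a joint passes its speed limit or range.

ROBOT

A 6-joint arm with a two-finger parallel gripper is mounted at the origin on the work surface. World frame = base frame: x ahead of the robot, y to its left, z up, the work surface at z = 0. Lengths are in m, angles in rad, forces in N, time in s.
With the tool pointing down it reaches from about 0.375 to 0.9 m from the base axis. Payload 3.1 kg.
Tool frame: the origin (TCP) lies between the finger pads; the fingertips stand 19 mm ahead of it and the grasp point (between the pads) is the TCP; z points along the fingers, y is the direction in which the jaws open and shut (so a half turn about z gives the same grasp; the last joint's range is limited). The gripper opens to 87 mm and grips with 3 to 60 N. Pads are 19 mm wide; open, the fingers measure 117 mm over their backs; the gripper's body (75 mm by 190 mm) begins 51 mm behind the grasp point.
Start: joints at [-1.331, 0.527, 1.433, -0, 1.181, -0.178], TCP at [0.254, -0.571, 0.242] pointing down, gripper open.
Joint ranges: [-3.08, 3.08], [-0.75, 2.2], [0.22, 2.44], [-1.43, 4.57], [0, 2.65], [-2.85, 2.85]. Speed limits (rad/s): [2.79, 2.79, 3.14, 3.14, 3.14, 3.14].

INTERFACE

Orientations are given as a unit quaternion [x, y, z, w].
In Python, from rig import robot gives the robot as it stands.
- The arm moves only by the tool apply_moves, never from a script. Its argument "series" is a list of rows, each a list of 7 numbers: the shift along the tool's x, y, z in cm, then the turn, a rotation vector about the tool's x, y, z in degrees, then the opening, from 0 (shut) to 1 (fully open). In form: [[dx, dy, dz, rx, ry, rz, grip], ...]. A call has 1 to 5 rows; each row is the pose to reach, as a shift and turn from the pose commanded when the call began, along the tool's axes at that moment; what a row does not reach only later rows make up. A row lasts 1/12 s, in which the tool goes at most 41.7 mm and 7.16 degrees, less where a joint would pass 70% of its speed; a pose out of reach is approached as far as the arm can. A call with a gripper value outside its range is refused whole. The fingers move at their own pace and stop on an object; "newtons" is the grip in N (left out, the last holds). Time passes only in rows, so rows that repeat a pose let the fingers close. It gives the time, the measured TCP pose, the force and the opening at its end, in the units of the state.
- robot.get_obs(): the state, without advancing time (a new reading comes with each control period).
- robot.camera(name): name is "scene" or "top" or "wrist"; returns the picture (420x560x3 uint8, red, green, blue); there is no depth.
- robot.camera_params(name): a dict with "mtx" (3x3 intrinsics, pixels), "origin" and "rotation" of the camera in the world. Camera axes: x right, y down, z forward; pixel columns grow to the right and rows downward; lengths in m; the calibration is good to about 2 mm. The wrist camera is an equidistant fisheye: a pixel r from the principal point sees the ray r / f radians off the axis. A picture is of the moment at which its call begins: read the wrist's pose just before it. camera_params takes no time and is no camera call; for the wrist camera it gives the pose at the moment of the call.
- robot.hand_in(): hands the job in, once; it reports no verdict.
The state is a dict: "time": time; "q": joint angles; "joint_velocities": joint speeds; "joint_torque": joint torques, N m; "position": TCP position; "tool_rot": TCP orientation; "ft_force": force on the tool from outside, world axes, zero at the start; "moment": the same for the moment, N m; "grip_width": finger opening in m.
Only numpy, scipy, OpenCV 4.12 (cv2) and the standard library are available. Lean on these libraries where they do the work, as an engineer would, in place of code of your own. Each camera call takes 0.05 s, during which the arm holds its last target. There are 200 camera calls.

## Working session

There is one attempt and no reset: what is moved stays moved. The work goes in short steps, Python scripts to look and compute and a tool call to move; the robot and the scene stay as the last step left them, time stands still between calls to the robot, and variables do not carry over. Pictures are saved under pics/ and viewed, about 8 in all and at most 12, crops included, and the job is handed in when it is done.

Besides the shell and the picture viewer there is one more tool, called after "Emit:" by a JSON object that holds its "fn" and its "kwargs". apply_moves: Moves the arm, as the interface text tells. Its arguments: {"type":"object","properties":{"series":{"type":"array"},"newtons":{"type":"number"}},"required":["series"]}

```bash
mkdir -p pics; python3 - <<'E'
from rig import robot
import cv2
o=robot.get_obs();print(o['time'],o['position'],o['tool_rot'],o['ft_force'],o['grip_width'])
for n in("scene","top"):
    cv2.imwrite(f"pics/{n}0.png",robot.camera(n)[:,:,::-1]);p=robot.camera_params(n);print(n,p)
E
```

```text
0.0 [ 0.25345611 -0.57055589  0.24057776] [ 9.78248257e-01  2.07434866e-01 -6.41263546e-05 -1.05804879e-03] [-0.05363863  0.10074218 -0.18659443] 0.08701221123820431
scene {'mtx': array([[406.20315229,   0.        , 281.08544232],
       [  0.        , 406.20315229, 209.80266332],
       [  0.        ,   0.        ,   1.        ]]), 'origin': array([ 0.9943854 , -0.19956847,  0.92444434]), 'rotation': array([ 0.81389391,  0.51804625, -0.1477488 , -0.21765816])}
top {'mtx': array([[395.70226634,   0.        , 285.95340142],
       [  0.        , 395.70226634, 203.14291027],
       [  0.        ,   0.        ,   1.        ]]), 'origin': array([ 0.46856513, -0.00485123,  0.91840597]), 'rotation': array([ 0.70818164, -0.70287797,  0.04120993, -0.05237436])}
```

View pics/scene0.png

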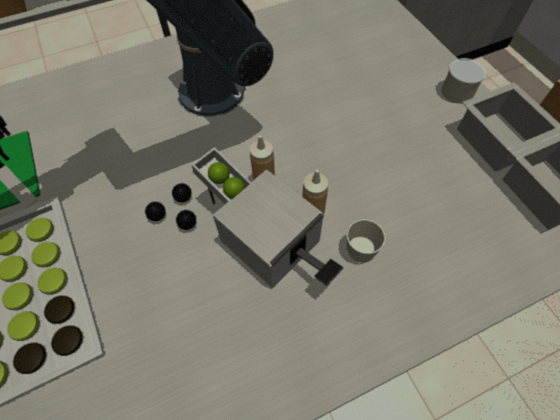

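View pics/top0.png

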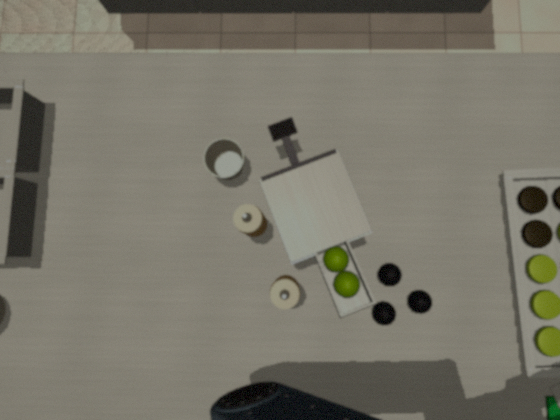

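The scene view shows the paddle at about (329,271), the cup at (365,241) and the limes at (219,173) and (234,187). The top view has the paddle at about (283,129), the cup at (224,158), the bottles at (248,218) and (285,293), and the limes at (336,259) and (346,285). The black balls by the chute are decoys. I'll enlarge the paddle in both views.

```bash
cat >h.py <<'E'
import numpy as np
from rig import robot
from scipy.spatial.transform import Rotation as R
def ray(n,uv):
    p=robot.camera_params(n);d=np.linalg.solve(p['mtx'],[*uv,1]);r=p['rotation']
    M=R.from_quat(r).as_matrix() if np.size(r)==4 else r
    return np.array(p['origin']),M@(d/np.linalg.norm(d))
def onz(n,uv,z):
    o,d=ray(n,uv);return o+d*(z-o[2])/d[2]
def tri(a,b):
    (o1,d1),(o2,d2)=ray("scene",a),ray("top",b)
    s=np.linalg.lstsq(np.c_[d1,-d2],o2-o1,rcond=None)[0]
    p,q=o1+s[0]*d1,o2+s[1]*d2;return (p+q)/2,np.linalg.norm(p-q)
E
python3 - <<'E'
from h import *
import cv2
a=cv2.imread("pics/scene0.png")[190:300,260:400];b=cv2.imread("pics/top0.png")[100:210,195:335]
cv2.imwrite("pics/crop.png",np.vstack([cv2.resize(i,None,fx=5,fy=5,interpolation=cv2.INTER_CUBIC)[:,:700][:,:] for i in(a,b)])[:, :] if 0 else np.hstack([cv2.resize(i,(400,600*0+314),interpolation=cv2.INTER_CUBIC) for i in(a,b)]))
print("paddle",tri((329,271),(283,129)))
for n,s,t in(("lime1",(234,187),(336,259)),("lime2",(219,173),(346,285))):print(n,tri(s,t))
for n,t,z in(("cup",(224,158),.075),("sqa",(247,217),.19),("sqb",(285,293),.19),("hingeL",(262,180),.145),("hingeR",(338,152),.145),("farL",(292,263),.145),("farR",(371,232),.145)):print(n,onz("top",t,z))
E
```

```text
paddle (array([0.73479979, 0.01760913, 0.11066354]), np.float64(0.0035010469146270697))
lime1 (array([ 0.46366839, -0.08980685,  0.13498811]), np.float64(0.002308191521928775))
lime2 (array([ 0.41424189, -0.10811104,  0.13970481]), np.float64(0.0023361822968596788))
cup [0.67969813 0.14546168 0.075     ]
sqa [0.53922159 0.07899816 0.19      ]
sqb [0.40214052 0.00741646 0.19      ]
hingeL [0.61770116 0.05588287 0.145     ]
hingeR [ 0.67555643 -0.09552167  0.145     ]
farL [ 0.45494147 -0.00485301  0.145     ]
farR [ 0.51597044 -0.15822772  0.145     ]
```

View pics/crop.png

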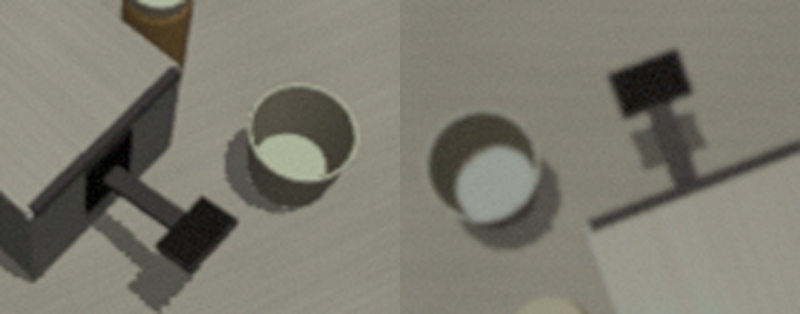

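Paddle centre is about (0.734, 0.017, 0.112). The bin's outward (-x) direction is at about 21° in the world, and the tool's x is already at 24°, so the jaws line up with bin y. I'll move above the paddle and close the fingers on the way.

Emit:
{"fn": "apply_moves", "kwargs": {"series": [[3.4,-1.7,0,0,0,0,0],[6.8,-3.4,0,0,0,0,0],[10.2,-5.1,0,0,0,0,0],[13.6,-6.8,0,0,0,0,0],[17,-8.5,0,0,0,0,0]], "newtons": 20}}

```text
time: 0.52
position: [0.3751, -0.4229, 0.2411]
tool_rot: [0.978, 0.207, -0.0, -0.001]
ft_force: [0.2, 0.2, -0.1]
grip_width: 0.0613
```

Emit:
{"fn": "apply_moves", "kwargs": {"series": [[3.4,-1.7,0,0,0,0,0],[6.8,-3.4,0,0,0,0,0],[10.2,-5.1,0,0,0,0,0],[13.6,-6.8,0,0,0,0,0],[17,-8.5,0,0,0,0,0]]}}

```text
time: 0.93
position: [0.4961, -0.2761, 0.2412]
tool_rot: [0.978, 0.207, -0.0, -0.0]
ft_force: [0.3, -0.6, -0.3]
grip_width: 0.0281
```

Emit:
{"fn": "apply_moves", "kwargs": {"series": [[3.4,-1.7,0,0,0,0,0],[6.8,-3.4,0,0,0,0,0],[10.2,-5.1,0,0,0,0,0],[13.6,-6.8,0,0,0,0,0],[17,-8.5,0,0,0,0,0]]}}

```text
time: 1.35
position: [0.6169, -0.1293, 0.2411]
tool_rot: [0.978, 0.207, -0.0, -0.0]
ft_force: [1.4, -1.2, 0.1]
grip_width: 0.0017
```

Emit:
{"fn": "apply_moves", "kwargs": {"series": [[3.4,-1.7,0,0,0,0,0],[6.8,-3.4,0,0,0,0,0],[10.2,-5.1,0,0,0,0,0],[13.6,-6.8,0,0,0,0,0],[17,-8.5,2,0,0,0,0]]}}

```text
time: 1.77
position: [0.7399, 0.0162, 0.226]
tool_rot: [0.978, 0.208, 0.004, 0.001]
ft_force: [1.1, -1.5, 0.9]
grip_width: 0.0006
```

Emit:
{"fn": "apply_moves", "kwargs": {"series": [[0,0,1.5,0,0,0,0],[0,0,3,0,0,0,0],[0,0,4,0,0,0,0],[0,0,5,0,0,0,0],[0,0,5,0,0,0,0]]}}

```text
time: 2.18
position: [0.7347, 0.0144, 0.1692]
tool_rot: [0.978, 0.207, -0.002, -0.001]
ft_force: [-1.1, -0.6, -0.8]
grip_width: 0.0008
```

```bash
python3 - <<'E'
from h import *
import cv2
o=robot.get_obs();print(o['time'],o['position'],o['q'],o['ft_force'])
a=robot.camera("scene")[:,:,::-1];b=robot.camera("top")[:,:,::-1]
cv2.imwrite("pics/s1.png",np.hstack([cv2.resize(a[60:320,150:410],(400,400)),cv2.resize(b[90:350,170:430],(400,400))]))
E
```

```text
2.1833 [0.73471825 0.01435102 0.16919897] [-1.32095092e-01  7.55125670e-01  1.18164114e+00 -1.24186967e-05
  1.21008084e+00  1.02147934e+00] [-1.11592969 -0.64597624 -0.75119853]
```

View pics/s1.png

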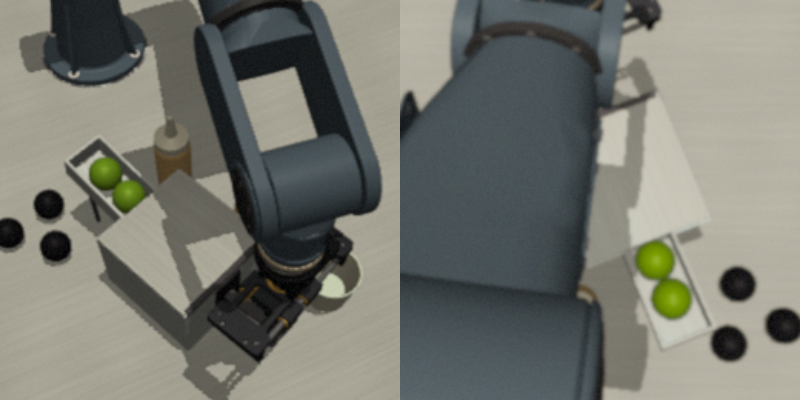

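The view shows the closed gripper over the paddle, its long side along bin y, and the limes still on the chute. The cup and bottle look undisturbed. I'll check the forearm's height over the lid's sweep using the wrist axle at about scene pixel (345,177).

```bash
python3 - <<'E'
from h import *
for z in(.3,.35,.4,.45,.5):print(z,onz("scene",(345,177),z),onz("scene",(320,200),z))
# FK fit: known two poses -> r,z of wrist
E
```

```text
0.3 [0.64315395 0.08404521 0.3       ] [0.66805132 0.01846342 0.3       ]
0.35 [0.67127747 0.06133592 0.35      ] [0.69418127 0.00100535 0.35      ]
0.4 [0.69940099 0.03862664 0.4       ] [ 0.72031123 -0.01645273  0.4       ]
0.45 [0.72752451 0.01591736 0.45      ] [ 0.74644119 -0.0339108   0.45      ]
0.5 [ 0.75564803 -0.00679193  0.5       ] [ 0.77257114 -0.05136887  0.5       ]
```

Clearance over the raised lid is more than 10 cm. Now I'll descend onto the paddle and press slowly.

Emit:
{"fn": "apply_moves", "kwargs": {"series": [[0.3,-0.1,0.8,0,0,0,0],[0.3,-0.1,1.6,0,0,0,0],[0.3,-0.1,2.4,0,0,0,0],[0.3,-0.1,3.0,0,0,0,0],[0.3,-0.1,3.4,0,0,0,0]]}}

```text
time: 2.7
position: [0.7382, 0.0167, 0.1369]
tool_rot: [0.978, 0.207, -0.001, -0.0]
ft_force: [0.2, 0.7, 6.6]
grip_width: 0.0002
```

Emit:
{"fn": "apply_moves", "kwargs": {"series": [[0,0,0.3,0,0,0,0],[0,0,0.6,0,0,0,0],[0,0,0.9,0,0,0,0],[0,0,1.2,0,0,0,0],[0,0,1.5,0,0,0,0]]}}

```text
time: 3.12
position: [0.7408, 0.0176, 0.125]
tool_rot: [0.978, 0.207, 0.003, -0.0]
ft_force: [1.0, 2.4, 4.7]
grip_width: 0.0002
```

Emit:
{"fn": "apply_moves", "kwargs": {"series": [[-0.1,0,0.4,0,0,0,0],[-0.2,0,0.8,0,0,0,0],[-0.2,0,1.2,0,0,0,0],[-0.2,0,1.6,0,0,0,0],[-0.2,0,1.9,0,0,0,0]]}}

```text
time: 3.53
position: [0.7379, 0.0157, 0.1042]
tool_rot: [0.978, 0.207, 0.001, 0.0]
ft_force: [3.3, 1.4, 4.2]
grip_width: 0.0008
```

Emit:
{"fn": "apply_moves", "kwargs": {"series": [[0,0,0.3,0,0,0,0],[0,0,0.6,0,0,0,0],[0,0,0.9,0,0,0,0],[0,0,1.1,0,0,0,0],[0,0,1.1,0,0,0,0]]}}

```text
time: 3.95
position: [0.7359, 0.0156, 0.0919]
tool_rot: [0.978, 0.207, -0.001, -0.0]
ft_force: [2.4, 0.3, 2.8]
grip_width: 0.0004
```

```bash
python3 - <<'E'
from h import *
import cv2
a=robot.camera("scene")[:,:,::-1];b=robot.camera("top")[:,:,::-1]
o=robot.get_obs();print(o['time'],o['position'],o['ft_force'])
cv2.imwrite("pics/s2.png",np.hstack([cv2.resize(a[60:320,150:410],(400,400)),cv2.resize(b[90:350,170:430],(400,400))]))
E
```

```text
4.05 [0.73601919 0.01562816 0.0924256 ] [ 1.59454682 -1.03246528  3.00695889]
```

View pics/s2.png

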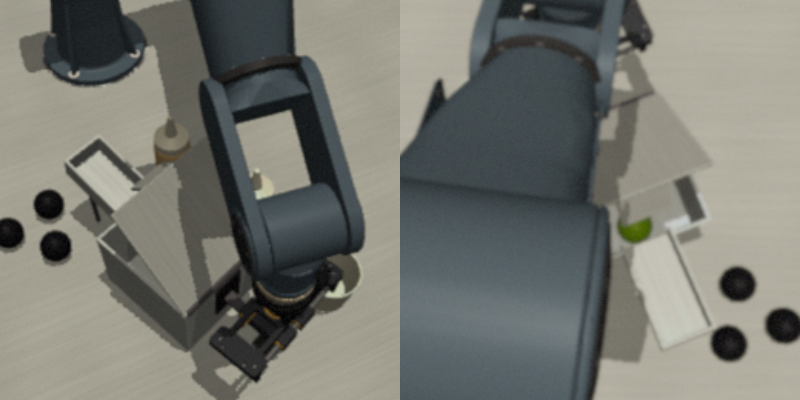

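The lid is up and the chute is empty. One lime shows inside the bin at crop (635,230), and the other is hidden. I'll hold a bit longer and look once more.

Emit:
{"fn": "apply_moves", "kwargs": {"series": [[0,0,0,0,0,0,0],[0,0,0,0,0,0,0],[0,0,0,0,0,0,0],[0,0,0,0,0,0,0],[0,0,0,0,0,0,0]]}}

```text
time: 4.47
position: [0.7362, 0.0157, 0.0931]
tool_rot: [0.978, 0.207, -0.001, -0.0]
ft_force: [-0.2, -1.9, 3.3]
grip_width: 0.0005
```

Emit:
{"fn": "apply_moves", "kwargs": {"series": [[0,0,0,0,0,0,0],[0,0,0,0,0,0,0],[0,0,0,0,0,0,0],[0,0,0,0,0,0,0],[0,0,0,0,0,0,0]]}}

```text
time: 4.88
position: [0.7366, 0.016, 0.093]
tool_rot: [0.978, 0.207, -0.0, -0.0]
ft_force: [-1.3, -0.5, 3.4]
grip_width: 0.0003
```

```bash
python3 - <<'E'
from h import *
import cv2
a=robot.camera("wrist")[:,:,::-1];b=robot.camera("top")[:,:,::-1]
o=robot.get_obs();print(o['time'],o['position'],o['ft_force'])
cv2.imwrite("pics/s3.png",np.hstack([cv2.resize(a,(400,300)),cv2.resize(b[200:320,290:450],(400,300))]))
E
```

```text
4.9833 [0.73663967 0.01602197 0.09300287] [-0.82237139 -0.98514357  3.94756408]
```

View pics/s3.png

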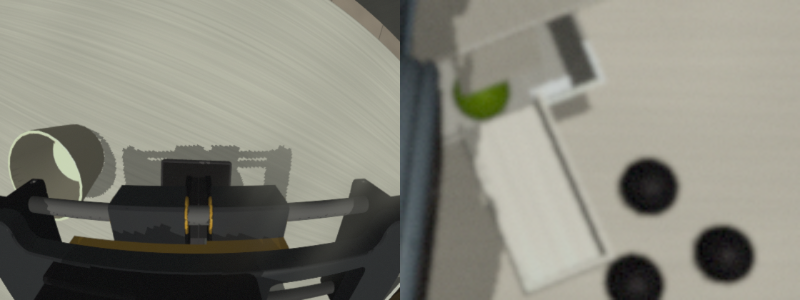

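```bash
python3 - <<'E'
from h import *
u=np.array([.934,.357]);c=np.array([.734,.0165])-.18*u
for z in(.03,.06,.09,.12):
    p=onz("top",(323,239),z);print(z,p,"bin x,y",-(p[:2]-c)@u,(p[:2]-c)@[.357,-.934])
E
```

```text
0.03 [ 0.50657012 -0.07378358  0.03      ] bin x,y 0.06468584890062828 0.0031323976655359548
0.06 [ 0.50528675 -0.07145585  0.06      ] bin x,y 0.06505351219528861 0.0005001348665785758
0.09 [ 0.50400339 -0.06912812  0.09      ] bin x,y 0.06542117548994905 -0.0021321279323788704
0.12 [ 0.50272002 -0.06680039  0.12      ] bin x,y 0.06578883878460938 -0.004764390731336263
```

The visible lime lies at bin x 65 mm, y about 0, and its apparent size puts it on the floor. It's at rest against the inside of the wall. Now I'll ease the lever up at 0.03 m/s.

Emit:
{"fn": "apply_moves", "kwargs": {"series": [[0,0,-0.2,0,0,0,0],[0,0,-0.4,0,0,0,0],[0,0,-0.6,0,0,0,0],[0,0,-0.8,0,0,0,0],[0,0,-1.0,0,0,0,0]]}}

```text
time: 5.4
position: [0.7372, 0.0162, 0.1037]
tool_rot: [0.978, 0.207, 0.0, -0.0]
ft_force: [0.1, -0.1, 3.4]
grip_width: 0.0001
```

Emit:
{"fn": "apply_moves", "kwargs": {"series": [[0,0,-0.2,0,0,0,0],[0,0,-0.4,0,0,0,0],[0,0,-0.6,0,0,0,0],[0,0,-0.8,0,0,0,0],[0,0,-1.0,0,0,0,0]]}}

```text
time: 5.82
position: [0.7368, 0.016, 0.1133]
tool_rot: [0.978, 0.207, -0.0, -0.0]
ft_force: [-1.2, 0.7, 3.2]
grip_width: 0.0007
```

Emit:
{"fn": "apply_moves", "kwargs": {"series": [[0,0,-0.2,0,0,0,0],[0,0,-0.4,0,0,0,0],[0,0,-0.6,0,0,0,0],[0,0,-0.8,0,0,0,0],[0,0,-1.0,0,0,0,0]]}}

```text
time: 6.23
position: [0.736, 0.0157, 0.1229]
tool_rot: [0.978, 0.207, -0.001, -0.0]
ft_force: [-3.1, -1.0, 4.3]
grip_width: 0.0005
```

Emit:
{"fn": "apply_moves", "kwargs": {"series": [[0,0,-0.2,0,0,0,0],[0,0,-0.4,0,0,0,0],[0,0,-0.6,0,0,0,0],[0,0,-0.8,0,0,0,0],[0,0,-1.0,0,0,0,0]]}}

```text
time: 6.65
position: [0.7368, 0.0157, 0.1333]
tool_rot: [0.978, 0.207, -0.0, 0.0]
ft_force: [-2.4, -1.8, 3.5]
grip_width: 0.0003
```

Emit:
{"fn": "apply_moves", "kwargs": {"series": [[0,0,-0.2,0,0,0,0],[0,0,-0.4,0,0,0,0],[0,0,-0.6,0,0,0,0],[0,0,-0.8,0,0,0,0],[0,0,-1.0,0,0,0,0]]}}

```text
time: 7.07
position: [0.7376, 0.0162, 0.1431]
tool_rot: [0.978, 0.207, 0.001, -0.0]
ft_force: [-1.0, -0.4, 0.3]
grip_width: 0.0005
```

Contact has ended and the lid is shut. I'll take the hand up and well away so the top camera has a clear view.

Emit:
{"fn": "apply_moves", "kwargs": {"series": [[0,0,-1,0,0,0,0],[0,0,-3,0,0,0,0],[0,0,-5,0,0,0,0],[0,0,-7.5,0,0,0,0],[0,0,-10,0,0,0,0]]}}

```text
time: 7.48
position: [0.7369, 0.0161, 0.2443]
tool_rot: [0.978, 0.207, 0.0, -0.0]
ft_force: [-0.7, 0.1, 0.2]
grip_width: 0.0004
```

Emit:
{"fn": "apply_moves", "kwargs": {"series": [[-3,1.5,0,0,0,0,0],[-6,3,0,0,0,0,0],[-9,4.5,0,0,0,0,0],[-12,6,0,0,0,0,0],[-15,7.5,0,0,0,0,0]]}}

```text
time: 7.9
position: [0.6297, -0.1143, 0.2441]
tool_rot: [0.978, 0.208, 0.001, 0.0]
ft_force: [0.7, -0.3, -0.6]
grip_width: 0.0007
```

Emit:
{"fn": "apply_moves", "kwargs": {"series": [[-3,1.5,0,0,0,0,0],[-6,3,0,0,0,0,0],[-9,4.5,0,0,0,0,0],[-12,6,0,0,0,0,0],[-15,7.5,0,0,0,0,0]]}}

```text
time: 8.32
position: [0.523, -0.2441, 0.2441]
tool_rot: [0.978, 0.207, 0.001, 0.001]
ft_force: [0.0, -0.9, 0.2]
grip_width: 0.0007
```

Emit:
{"fn": "apply_moves", "kwargs": {"series": [[-3,1.5,0,0,0,0,0],[-6,3,0,0,0,0,0],[-9,4.5,0,0,0,0,0],[-12,6,0,0,0,0,0],[-15,7.5,0,0,0,0,0]]}}

```text
time: 8.73
position: [0.4162, -0.3737, 0.2441]
tool_rot: [0.978, 0.207, 0.001, 0.001]
ft_force: [0.4, 0.1, 0.1]
grip_width: 0.0001
```

Emit:
{"fn": "apply_moves", "kwargs": {"series": [[-3,1.5,0,0,0,0,0],[-6,3,0,0,0,0,0],[-9,4.5,0,0,0,0,0],[-9,4.5,0,0,0,0,0],[-9,4.5,0,0,0,0,0]]}}

```text
time: 9.15
position: [0.3521, -0.4518, 0.2438]
tool_rot: [0.979, 0.206, 0.0, 0.001]
ft_force: [-0.0, 0.1, 0.8]
grip_width: 0.0006
```

```bash
python3 - <<'E'
from h import *
import cv2
a=robot.camera("scene")[:,:,::-1];b=robot.camera("top")[:,:,::-1]
o=robot.get_obs();print(o['time'],o['position'],o['ft_force'])
cv2.imwrite("pics/s4.png",np.hstack([cv2.resize(a[60:320,150:410],(400,400)),cv2.resize(b[90:350,170:430],(400,400))]))
E
```

```text
9.25 [ 0.35326506 -0.44958474  0.24348383] [0.70310895 0.42643501 0.23549285]
```

View pics/s4.png

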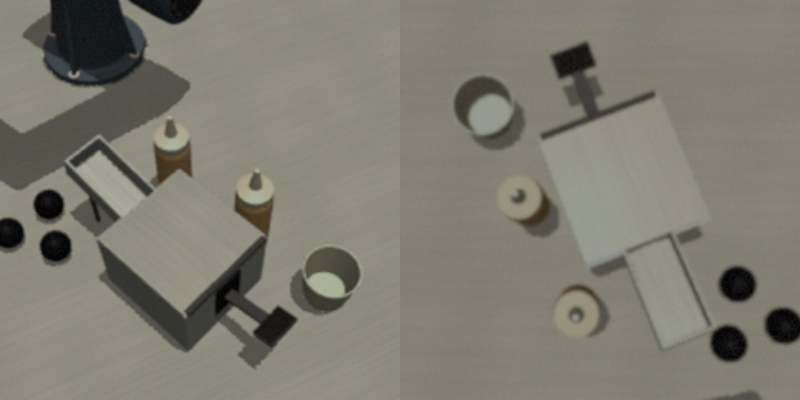

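The lid is shut, the lever is up and the chute is empty. The cup, bottles and decoys are where they were: the cup at top pixel (224,158), the bottles at (508,195) and (577,312) in the crop.

```bash
python3 -c "
from rig import robot
print(robot.hand_in())"
```

```text
the job is handed in; nothing more can be done
None
```

The job is done and handed in at about 9.3 s of robot time. I pressed the lever down with the closed fingertips and held it until the limes were off the chute. I then eased it up at about 0.024 m/s, with contact kept until the lid was nearly shut, and took the hand away.

- **Final pictures:** the lid is shut, the lever is up and the chute is empty. The bottles, cup and black look-alikes are where they started.
- **Forces:** the highest wrist force reading was about 7 N.
- **Not seen directly:** only one lime was visible inside the bin, resting on the floor by the chute-side wall. The second was hidden by the lid and arm, so I take it to be in the bin because it was nowhere else in view.
- **Text and images disagreed:** the text says the lever looks to the robot's right, but the images put it on the far side of the bin from the robot. I went by the images.

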